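Press a pearl eye in a bow frog and hold it under the hand press

ROBOT

A 6-joint arm with a two-finger parallel gripper is mounted at the origin on the work surface. World frame = base frame: x ahead of the robot, y to its left, z up, the work surface at z = 0. Lengths are in mm, angles in rad, forces in N, time in s.
With the tool pointing down it reaches from about 350 to 850 mm from the base axis. Payload 8.1 kg.
Tool frame: the origin (TCP) lies at the very end of the fingers, on their centre line; the grasp point (between the pads) lies bot.hold_point_z behind it (bot.hold_point_z is the distance from the TCP to the grasp point, in mm); z points along the fingers, y is the line along which they close (so a half turn about z gives the same grasp; the last joint's range is limited). The gripper opens to 93 mm and grips with 3 to 60 N. Pads are 15 mm wide; open, the fingers measure 128 mm over their backs; the gripper's body (75 mm by 188 mm) begins 65 mm behind the grasp point.
Start: joints at [1.257, 0.13, 1.488, -0, 1.523, -0.085], TCP at [136.063, 584.373, 218.635] pointing down, gripper open.
Joint ranges: [-2.96, 2.96], [-0.89, 2.26], [0.02, 2.5], [-1.34, 4.48], [0, 2.73], [-2.66, 2.66]. Speed limits (rad/s): [2.39, 2.39, 2.79, 3.14, 3.14, 3.14].

INTERFACE

Orientations are given as a unit quaternion [w, x, y, z].
In Python, from workcell import bot, cams, job_done gives the robot as it stands.
- The arm moves only by the tool drive_tool, never from a script. Its argument "increments" is text: rows parted by semicolons, each of 5 numbers parted by spaces: the shift along the world's x, y, z in cm, then the turn about the world's z in rad, then the opening in per cent of the stroke, from 0 (shut) to 100 (fully open). A call has 1 to 20 rows; each row is the pose to reach, as a shift and turn from the pose commanded when the call began; what a row does not reach only later rows make up. A row lasts 1/10 s, in which the tool goes at most 50 mm and 8.59 degrees, less where a joint would pass 70% of its speed; a pose out of reach is approached as far as the arm can. A call with a gripper value outside its range is refused whole. The fingers move at their own pace and stop on an object; "force" is the grip in N (left out, the last holds). Time passes only in rows, so rows that repeat a pose let the fingers close. It gives the time, the measured TCP pose, the force, the opening and the grip force at its end, in the units of the state.
- bot.read_state(): the state, without advancing time (a new reading comes with each control period).
- cams.grab_frame(name): name is "side" or "top" or "wrist"; returns (picture, depth): 384x512x3 uint8, red, green, blue; 384x512 float32, mm along the optical axis (not along the pixel's ray), 0 where there is no reading.
- cams.calibration(name): a dict with "fovy" (degrees; the focal length in pixels is half the picture's height over the tangent of half this angle, whatever the lens; pixels are square), "cx", "cy" (the principal point, pixels), "k1" (the pictures are not rectified: a ray, as slopes to the right and down, at radius r is drawn at 1 + k1 r^2 times it, then the intrinsics apply), "cam_to_world" (4x4, takes a point from camera to world coordinates). Camera axes: x right, y down, z forward; pixel columns grow to the right and rows downward; lengths in mm; the calibration is good to about 2 mm. A picture is of the moment at which its call begins: read the wrist's pose just before it. calibration takes no time and is no camera call; for the wrist camera it gives the pose at the moment of the call.
- job_done(): hands the job in; it is judged then, once.
The state is a dict: "clock": time; "q": joint angles; "joint_velocities": joint speeds; "joint_efforts": joint torques, N m; "eef_pos": TCP position; "orientation": TCP orientation; "contact_force": force on the tool from outside, world axes, zero at the start; "torque": the same for the moment, N m; "gripper_width": finger opening in mm; "gripper_force": force on a finger pad.
Only numpy, scipy, OpenCV 4.12 (cv2) and the standard library are available. Lean on these libraries where they do the work, as an engineer would, in place of code of your own. Each camera call takes 0.05 s, during which the arm holds its last target. There are 200 camera calls.

TASK

A pearl eye has just been glued into the side of the frog on this short bow butt: pick the butt up by its bare stick, lay it flat on the bed of the hand press, pearl eye up, with the eye squarely under the round nose of the ram, and let go of it. Then push the lever handle down until the sprung nose bears on the eye and is pushed about 5 mm back into the ram, keep it like that for a good four seconds and finish while still holding the lever down. Do not force the nose to the end of its 10 mm of spring travel, which would crack the pearl, and leave the hammer and the file where they lie.

Things in the scene. Friction and masses are not known exactly. Their poses are not given: they have to be found in the camera images.
- bow_butt: Workpiece, 60 g: dark wooden stick 200 long (along x), 14 wide and high, black frog beside one end. Origin: centre of the stick's underside, z up. Frog on its -y side, x -94 to -42, out to y -31, 16 thick (z 0 to 16); steel ferrule to x -33, button 14 beyond the end at x -100. Starts flat on the bench left or right of the press, eye up, bare end towards the robot.
- frog_eye (a point): Centre of the white pearl eye (8 mm across, in a steel ring) on the frog's upper face, at (-70, -19, 16) mm in bow_butt.
- stick_grip (a point): A good place to grip the bare stick, on its axis, at (40, 0, 7) mm in bow_butt: 110 mm along from the eye, so that the gripper stays outside the press.
- press: Blue bench hand press, fixed. Origin on the bench under the ram's axis; x to its rear column, -x to the lever handle. Steel bed 140 wide (y), x -70 to 60, top 24 above the bench. Head 36 wide, x -25 to 105, 84 to 128 high; column 44 wide behind x 60; ears to 181 high. The throat is open to both sides (+y, -y) and the front.
- press_bed (a point): Point of the bed plate's top under the ram's axis, 24 above the bench.
- nose_tip (a point): Centre of the nose's underside: a white round nylon pad, 22 across, on the ram's axis; with the lever up it is 58 above the bench (34 above the bed, 18 above the eye of a frog on the bed). It comes down 1 mm for each 3 mm of handle travel.
- press_nose (a joint): How far the sprung nose is pushed back into the ram, m: 0 = fully out, 0.010 = spring fully compressed. The spring gives 2 N + 4 N per mm (22 N at 5 mm). Once the nose is on the work, 3 mm more handle travel pushes it 1 mm in.
- press_lever: Sprung lever: steel bar 14 wide, ending in a round wooden grip 28 across and 90 long. Origin on its pivot, 165 above the bench, 70 behind the ram's axis. It springs back up; pushed at the grip it needs about 3.5 N to start, 7 N when the nose meets the frog, then 1.4 N more per mm of nose travel (about 14 N to hold at 5 mm).
- press_handle (a point): Middle of the wooden grip, on its axis, 210 from the pivot; the grip's top is 14 above. With the lever up it slopes 18 degrees up to the handle and this point is 230 above the bench; with the frog on the bed and the nose in 5 mm it has come down about 68 mm, the lever then about level.
- hammer: Bystander: small hammer, 205 long, 22 high, head 75 across; starts on the other side of the press from the bow butt. Origin: middle of its underside.
- file: Bystander: small file with a light wooden handle, about 190 long, 18 high, on the bench below the lever's handle, in front of the press.
Mind the look-alikes: they are no part of the job. Several things have the shape of the bow_butt; the one meant has the colours described above.

How it is judged:
By the outcome, as a careful person would: the job done as asked, in the order asked, and still so for the second after the job is handed in, while the arm keeps its last pose, push and grip.
It also fails if it takes over 72 s, if anything falls off the work surface, if the arm or the gripper's body presses on something with over 40 N, if the wrist force passes 120 N, or if a joint passes its speed limit or range.

## Working session

There is one attempt and no reset: what is moved stays moved. The work goes in short steps, Python scripts to look and compute and a tool call to move; the robot and the scene stay as the last step left them, time stands still between calls to the robot, and variables do not carry over. Pictures are saved under pics/ and viewed, at most 10 in all, crops included, and the job is handed in when it is done.

Besides the shell and the picture viewer there is one more tool, called after ">>>" as name(argument=value, ...) on one line, values as JSON. drive_tool: Moves the arm, as the interface text tells. Its arguments: {"type":"object","properties":{"increments":{"type":"string"},"force":{"type":"number"}},"required":["increments"]}

```bash
mkdir -p pics
cat > h.py <<'E'
import numpy as np,cv2
from workcell import bot,cams
def grab(n,fn=None):
    c=cams.calibration(n); im,d=cams.grab_frame(n)
    if fn: cv2.imwrite('pics/'+fn,im[:,:,::-1])
    np.savez('/tmp/'+n+'.npz',im=im,d=d,**{k:np.array(v) for k,v in c.items()})
    return im,d,c
def ray(c,u,v):
    f=192/np.tan(np.radians(float(c['fovy']))/2)
    K=np.array([[f,0,float(c['cx'])],[0,f,float(c['cy'])],[0,0,1]])
    p=cv2.undistortPoints(np.array([[[u,v]]],float),K,np.array([float(c['k1']),0,0,0]))[0,0]
    T=np.array(c['cam_to_world']); return T[:3,3],T[:3,:3]@np.array([p[0],p[1],1])
def onz(c,u,v,z):
    o,r=ray(c,u,v); return o+r*(z-o[2])/r[2]
def dep(c,u,v,d):
    o,r=ray(c,u,v); return o+r*d
E
python3 - <<'E'
from h import *
for n in('top','side'):
    im,d,c=grab(n,n+'1.png'); print(n,c)
print(bot.hold_point_z,bot.read_state())
E
```

```text
top {'fovy': 51.986075543977535, 'cx': 256.93563250985096, 'cy': 193.02277343627048, 'k1': -0.12672279045462304, 'cam_to_world': array([[ 6.33907211e-03, -9.84213418e-01,  1.76872167e-01,
         2.44043615e+02],
       [-9.99979665e-01, -6.36242860e-03,  4.35091678e-04,
         9.22490981e+01],
       [ 6.97113464e-04, -1.76871328e-01, -9.84233736e-01,
         1.38282919e+03],
       [ 0.00000000e+00,  0.00000000e+00,  0.00000000e+00,
         1.00000000e+00]])}
side {'fovy': 43.00434746431562, 'cx': 266.0154085649655, 'cy': 190.1510680193751, 'k1': 0.03218557782612406, 'cam_to_world': array([[ 8.42689467e-01, -3.71602256e-01,  3.89597518e-01,
        -1.21335438e+00],
       [-5.38338242e-01, -5.92507390e-01,  5.99272000e-01,
        -6.34194005e+02],
       [ 8.14858128e-03, -7.14735445e-01, -6.99347442e-01,
         1.01855605e+03],
       [ 0.00000000e+00,  0.00000000e+00,  0.00000000e+00,
         1.00000000e+00]])}
18.8 {'clock': 0.1, 'q': array([ 1.25659772e+00,  1.31058173e-01,  1.48913737e+00, -1.72385015e-05,
        1.52298579e+00, -8.53986473e-02]), 'joint_velocities': array([-0.00050073, -0.00028704, -0.00287701, -0.00103915,  0.00040557,
       -0.00020334]), 'joint_efforts': array([ 1.01176316e-03, -5.61338496e+01, -4.93094516e+01,  7.70221814e-02,
        2.91367929e-02, -9.28476675e-05]), 'eef_pos': array([135.91669299, 583.89816924, 217.72687315]), 'orientation': array([-1.49215684e-04,  1.14150159e-01,  9.93463190e-01, -7.80242897e-04]), 'contact_force': array([-0.38829781,  0.6253584 , -0.24471303]), 'torque': array([-0.00951671, -0.05878637,  0.01181147]), 'gripper_force': 0.0, 'gripper_width': 92.93067648439977}
```

View pics/top1.png

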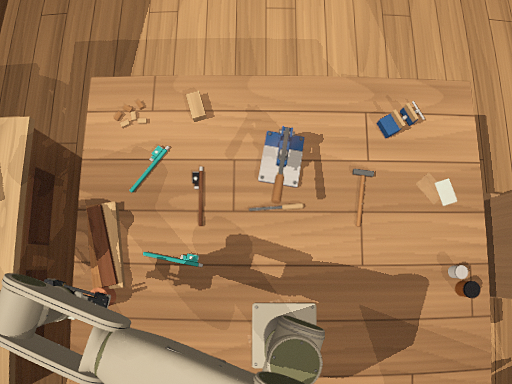

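View pics/side1.png

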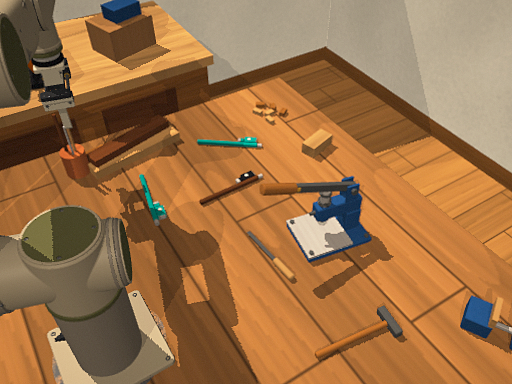

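The dark butt is at top (200,195): frog and pearl at (196,180), bare end at (202,224). The press is at (283,160) with its lever towards the robot. The hammer is on the right at (360,195), the file in front of the press at (276,207), and the look-alikes are teal.

Run:
```python
from h import *
c=np.load('/tmp/top.npz'); 
for n,u,v,z in [('frog',196,180,16),('bare',202,224,14),('head end',202,167,14),('bedL',262,183,24),('bedR',297,186,24),('earTop',286,130,181),('handle tip',276,201,240),('file l',250,209,10),('file r',302,206,10),('hammer',364,172,20)]:
    print(n,onz(c,u,v,z).round(0))
w=cams.calibration('wrist'); print(w['fovy'],w['cx'],w['cy'],w['k1'],w['cam_to_world'].round(2))
```

```text
frog [535. 310.  16.]
bare [379. 284.  14.]
head end [584. 290.  14.]
bedL [524.  75.  24.]
bedR [514. -48.  24.]
earTop [666.   1. 181.]
handle tip [426.  37. 240.]
file l [433. 117.  10.]
file r [445. -66.  10.]
hammer [ 568. -291.   20.]
60.25282210393306 253.44480651069065 188.68956888995993 -0.06212814342588675 [[ 2.3000e-01  9.4000e-01  2.7000e-01  6.1420e+01]
 [ 9.7000e-01 -2.2000e-01 -6.0000e-02  6.0097e+02]
 [-0.0000e+00  2.7000e-01 -9.6000e-01  3.8346e+02]
 [ 0.0000e+00  0.0000e+00  0.0000e+00  1.0000e+00]]
```

>>> drive_tool(increments="30 -29.4 3 0.25 100;30 -29.4 3 0.25 100;30 -29.4 3 0.25 100;30 -29.4 3 0.25 100;30 -29.4 3 0.25 100;30 -29.4 3 0.25 100;30 -29.4 3 0.25 100;30 -29.4 3 0.25 100;30 -29.4 3 0.25 100;30 -29.4 3 0.25 100;30 -29.4 3 0.25 100;30 -29.4 3 0.25 100;30 -29.4 3 0.25 100;30 -29.4 3 0.25 100")

```text
clock: 1.5
eef_pos: [435.3, 291.2, 248.5]
orientation: [-0.0, -0.011, 1.0, 0.0]
contact_force: [-0.7, 0.5, 0.3]
gripper_width: 93.4
gripper_force: 0.0
```

Run:
```python
from h import *
im,d,c=grab('wrist','w1.png'); s=bot.read_state(); print(s['eef_pos'],s['orientation'],s['joint_velocities'].round(3))
```

```text
[435.45022083 291.08739887 248.60856743] [-4.93024952e-05 -1.13511430e-02  9.99935572e-01  2.14893247e-05] [-0.006  0.001 -0.002 -0.001  0.001 -0.001]
```

View pics/w1.png

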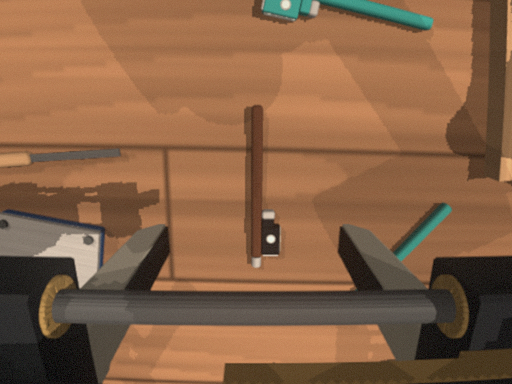

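The wrist view shows the whole butt: bare end (257,107), button (256,263), pearl (271,239), with the frog on the world +y side. The bed's corner is at the lower left (5–105, 210–275).

Run:
```python
from h import *
c=np.load('/tmp/wrist.npz'); im=c['im']; d=c['d']
hsv=cv2.cvtColor(im,cv2.COLOR_RGB2HSV)
print(hsv[150,257],hsv[150,280],im[150,245:270].tolist())
g=im.astype(int).sum(2)
# eye: bright in frog
sub=im[228:250,262:281].min(2); ys,xs=np.where(sub>150); ue,ve=xs.mean()+262,ys.mean()+228
e=onz(c,ue,ve,16); print('eye',ue,ve,e.round(1), 'depth pt',dep(c,ue,ve,d[int(ve),int(ue)]).round(1))
# stick edges per row, by depth
P=[]
for v in range(112,205,4):
    # upper face: brightest redness; use depth-derived height
    z=np.array([dep(c,u,v,d[v,u])[2] for u in range(235,285)])
    us=np.where(z>8)[0]+235
    if len(us)<3: continue
    p=onz(c,us.mean(),v,14); P.append([*p[:2],len(us),us.mean(),v])
P=np.array(P); k=np.polyfit(P[:,0],P[:,1],1); print(P[::3].round(1),k,np.degrees(np.arctan(k[0])))
a=np.arctan(k[0])
# local axes: +x local = -world dir
ex=-np.array([np.cos(a),np.sin(a)]); ey=np.array([-ex[1],ex[0]])
o=e[:2]+70*ex+19*ey; gpt=o+40*ex; print('origin',o,'grip',gpt,'axis y at grip',np.polyval(k,gpt[0]),'bare end',o+100*ex, onz(c,257,107,14))
```

```text
[ 11 154 103] [ 14 132 114] [[112, 77, 52], [93, 64, 44], [79, 52, 34], [81, 61, 37], [81, 56, 39], [80, 53, 40], [71, 48, 26], [79, 45, 29], [89, 56, 38], [96, 58, 40], [96, 60, 38], [104, 62, 45], [103, 64, 41], [104, 60, 39], [104, 63, 41], [109, 66, 44], [103, 64, 45], [98, 65, 46], [98, 64, 42], [101, 67, 44], [100, 69, 46], [104, 71, 47], [107, 74, 52], [109, 75, 49], [113, 77, 53]]
eye 270.5 238.64 [539.9 315.6  16. ] depth pt [539.5 315.5  16.7]
[[378.4 293.   12.  256.5 112. ]
 [392.5 293.4  12.  256.5 124. ]
 [406.8 293.8  12.  256.5 136. ]
 [421.4 291.3  14.  254.1 148. ]
 [436.2 294.5  12.  256.5 160. ]
 [451.3 294.3  11.  256.  172. ]
 [466.7 294.7  11.  256.  184. ]
 [482.4 298.   12.  258.3 196. ]] [2.16743333e-02 2.84860826e+02] 1.2416534137588626
origin [470.28114998 295.04171247] grip [430.29054221 294.17494271] axis y at grip 294.1870862309832 bare end [370.30463054 292.87478806] [372.64442865 293.46467573  14.        ]
```

>>> drive_tool(increments="11 -28 8 0 100;11 -28 8 0 100;11 -28 8 0 100;11 -28 8 0 100;11 -28 8 0 100;11 -28 8 0 100;11 -28 8 0 100;11 -28 8 0 100;11 -28 8 0 100;11 -28 8 0 100")

```text
clock: 2.55
eef_pos: [545.4, 12.1, 328.0]
orientation: [-0.001, -0.012, 1.0, 0.0]
contact_force: [-0.3, -0.3, 0.1]
gripper_width: 93.0
gripper_force: 0.0
```

Run:
```python
from h import *
im,d,c=grab('wrist','w2.png'); s=bot.read_state(); print(s['eef_pos'],s['q'].round(2),s['joint_velocities'].round(3))
```

```text
[545.49460215  12.12634252 328.11627572] [-0.07 -0.04  1.46  0.    1.72 -1.67] [-0.002 -0.002 -0.004 -0.002  0.002 -0.004]
```

View pics/w2.png

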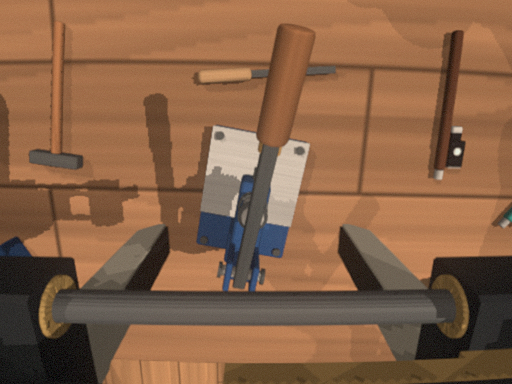

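The wrist view shows the press: bed front corners (214,125) and (309,143), steel/blue boundary (200,213)–(286,228), rear corners (197,247) and (280,257). The lever grip runs from (294,28) to (274,140), and the press is yawed about 10°.

Run:
```python
from h import *
c=np.load('/tmp/wrist.npz'); im=c['im']; d=c['d']
f=192/np.tan(np.radians(float(c['fovy']))/2)
K=np.array([[f,0,float(c['cx'])],[0,f,float(c['cy'])],[0,0,1]]);D=np.array([float(c['k1']),0,0,0])
T=c['cam_to_world']
v,u=np.mgrid[0:384,0:512]
p=cv2.undistortPoints(np.stack([u,v],-1).reshape(-1,1,2).astype(float),K,D).reshape(384,512,2)
W=np.concatenate([p,np.ones((384,512,1))],-1)*d[...,None]@T[:3,:3].T+T[:3,3]
np.save('/tmp/W.npy',W)
for n,(a,b) in dict(fl=(214,125),fr=(309,143),wl=(200,213),wr=(286,228),bl=(197,247),br=(280,257)).items(): print(n,onz(c,a,b,24).round(1))
print('heights', [(q,W[q[1],q[0]].round(1)) for q in [(225,160),(290,170),(215,235),(265,245)]])
# plate-top points by depth
R=(u>185)&(u<325)&(v>110)&(v<270)
m=R&(abs(W[...,2]-24)<5)
pts=W[m][:,:2].astype(np.float32)
r=cv2.minAreaRect(pts); print('rect',r, np.round(cv2.boxPoints(r),1))
# lever points: above 150 
m=(W[...,2]>190)&(W[...,0]>380)&(W[...,0]<600)&(v<255)&(v<225)&(u>200)&(u<330)
L=W[m]; 
top=[]
for x0 in range(410,600,10):
    q=L[(L[:,0]>x0)&(L[:,0]<x0+10)]
    if len(q)>5: top.append([x0+5,np.median(q[:,1]),q[:,1].min(),q[:,1].max(),np.percentile(q[:,2],95)])
print(np.round(top,1))
```

```text
fl [510.9 -44.4  24. ]
fr [533.   90.7  24. ]
wl [642.6 -66.6  24. ]
wr [663.9  64.5  24. ]
bl [699.2 -72.6  24. ]
br [713.3  57.7  24. ]
heights [((225, 160), array([560.6, -28.8,  23.5])), ((290, 170), array([573.2,  65.8,  23.3])), ((215, 235), array([681.4, -45.1,  16.6])), ((265, 245), array([697.2,  33.8,  15.5]))]
rect ((612.6710205078125, 8.178268432617188), (140.38931274414062, 184.1915283203125), 80.76649475097656) [[510.5 -46.3]
 [692.3 -75.9]
 [714.8  62.7]
 [533.   92.2]]
[[415.   35.9  29.6  43.8 241.3]
 [425.   36.   24.3  52.4 255.8]
 [435.   36.3  22.7  51.5 254.6]
 [445.   34.5  21.   49.7 251.5]
 [455.   33.1  19.3  48.  247.7]
 [465.   28.8   9.9  47.4 493.8]
 [475.   29.6  16.2  45.3 241.6]
 [485.   28.2  14.1  44.  238. ]
 [495.   26.6  12.8  41.7 234.6]
 [505.   25.4  12.8  40.1 231.3]
 [515.   23.9  14.8  34.3 225.9]
 [525.   21.7  14.5  30.1 222.5]
 [535.   20.5  13.   28.2 219.1]
 [545.   18.5  11.5  27.  215.8]
 [555.   16.9   9.8  25.  212.7]
 [565.   15.5   8.1  23.5 209.4]
 [575.   13.9   6.4  21.4 206.1]
 [585.   12.3   5.5  19.9 202.9]]
```

>>> drive_tool(increments="-11.5 28.2 0 0 60;-11.5 28.2 0 0 60;-11.5 28.2 0 0 60;-11.5 28.2 0 0 60;-11.5 28.2 0 0 60;-11.5 28.2 0 0 60;-11.5 28.2 0 0 60;-11.5 28.2 -27 0 60;-11.5 28.2 -27 0 60;-11.5 28.2 -27 0 60;-11.5 28.2 -27 0 60;-11.5 28.2 -27 0 60;-11.5 28.2 -27 0 60;-11.5 28.2 -27 0 60;-11.5 28.2 -27 0 60;-11.5 28.2 -27 0 60", force=40)

```text
clock: 4.2
eef_pos: [432.6, 293.4, 61.1]
orientation: [0.002, -0.011, 1.0, 0.001]
contact_force: [0.3, 0.2, 1.1]
gripper_width: 55.6
gripper_force: 0.0
```

>>> drive_tool(increments="-0.2 0.1 -3 0 60;-0.2 0.1 -5.5 0 60;-0.2 0.1 -5.8 0 60;-0.2 0.1 -5.8 0 60;-0.2 0.1 -5.8 0 60")

```text
clock: 4.7
eef_pos: [430.4, 294.1, 2.7]
orientation: [0.001, -0.011, 1.0, 0.001]
contact_force: [0.2, -0.4, 0.5]
gripper_width: 55.6
gripper_force: 0.0
```

>>> drive_tool(increments="0 0 0 0 5;0 0 0 0 5;0 0 0 0 5;0 0 0 0 5;0 0 0 0 5;0 0 0 0 5;0 0 0 0 5;0 0 0 0 5;0 0 0 0 5;0 0 0 0 5", force=40)

```text
clock: 5.7
eef_pos: [429.0, 293.4, 0.6]
orientation: [-0.0, -0.011, 1.0, 0.0]
contact_force: [-0.1, 0.2, 0.0]
gripper_width: 13.4
gripper_force: 40.0
```

>>> drive_tool(increments="0 0 2 0 5;0 0 5 0 5;0 0 10 0 5;6 -1 10 -0.14 5;12 -2 10 -0.28 5;18.4 -3.2 10 -0.42 5;18.4 -3.2 10 -0.56 5;18.4 -3.2 10 -0.7 5;18.4 -3.2 10 -0.84 5;18.4 -3.2 10 -0.98 5;18.4 -3.2 10 -1.12 5;18.4 -3.2 10 -1.26 5;18.4 -3.2 10 -1.4 5;18.4 -3.2 10 -1.54 5;18.4 -3.2 10 -1.68 5;18.4 -3.2 10 -1.754 5;18.4 -3.2 10 -1.754 5;18.4 -3.2 10 -1.754 5;18.4 -3.2 10 -1.754 5")

```text
clock: 7.6
eef_pos: [613.0, 261.3, 100.5]
orientation: [-0.0, 0.761, 0.648, -0.0]
contact_force: [-0.5, 0.2, -0.3]
gripper_width: 13.5
gripper_force: 40.0
```

Run:
```python
from h import *
im,d,c=grab('side'); t,dt,ct=grab('top'); s=bot.read_state(); print(s['eef_pos'],s['orientation'],s['q'].round(2))
a=cv2.resize(im[100:300,150:420],(540,400)); b=cv2.resize(t[90:290,150:350],(400,400))
cv2.imwrite('pics/p3.png',cv2.resize(np.hstack([a,b]),(800,340))[:,:,::-1])
```

```text
[613.02846693 261.3567916  100.56463466] [-2.23448958e-05  7.61618068e-01  6.48026168e-01 -5.59945170e-05] [0.33 0.38 1.41 0.   1.35 0.49]
```

View pics/p3.png

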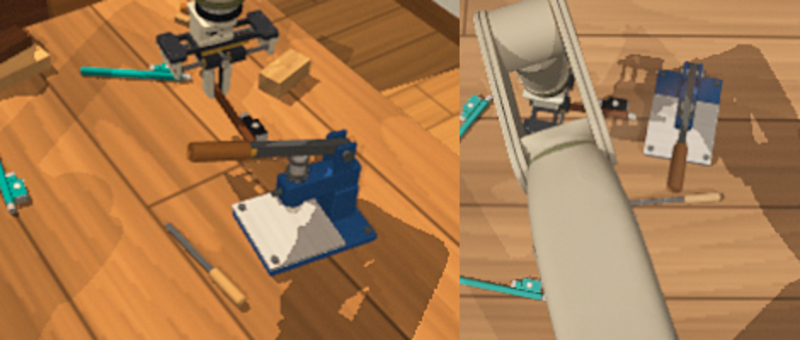

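The butt is held, its frog end with the pearl (side ≈(302,169)) pointing at the press throat. The press, hammer and file are undisturbed.

Run:
```python
from h import *
c=np.load('/tmp/side.npz'); im=c['im']; d=c['d']
R=np.s_[155:185,285:320]
sub=im[R].min(2); ys,xs=np.where(sub>140); print([(x+285,y+155,dep(c,x+285,y+155,d[y+155,x+285]).round(0).tolist()) for x,y in zip(xs,ys)])
t=np.load('/tmp/top.npz'); sub=t['im'][140:165,215:240].min(2); ys,xs=np.where(sub>140)
print([(x+215,y+140,dep(t,x+215,y+140,t['d'][y+140,x+215]).round(0).tolist()) for x,y in zip(xs,ys)])
# expected eye
g=np.array([613,261.3]);a=np.radians(80.8);lx=np.array([np.cos(a),np.sin(a)]);ly=np.array([-lx[1],lx[0]])
print('exp',g-110*lx-19*ly, 116)
o=np.array([591.5,11.3,58]) # nose location projected into side
T=c['cam_to_world'];q=T[:3,:3].T@(o-T[:3,3]);f=192/np.tan(np.radians(float(c['fovy']))/2);print(q[:2]/q[2]*f+[c['cx'],c['cy']])
```

```text
[(np.int64(299), np.int64(173), [613.0, 146.0, 118.0]), (np.int64(300), np.int64(173), [618.0, 148.0, 114.0]), (np.int64(299), np.int64(174), [612.0, 144.0, 117.0]), (np.int64(300), np.int64(174), [614.0, 142.0, 117.0])]
[(np.int64(220), np.int64(140), [511.0, 175.0, 554.0]), (np.int64(221), np.int64(140), [510.0, 172.0, 557.0]), (np.int64(222), np.int64(140), [511.0, 170.0, 554.0]), (np.int64(225), np.int64(140), [511.0, 164.0, 553.0]), (np.int64(226), np.int64(140), [511.0, 161.0, 555.0]), (np.int64(227), np.int64(140), [511.0, 159.0, 553.0]), (np.int64(220), np.int64(141), [508.0, 174.0, 557.0]), (np.int64(221), np.int64(141), [508.0, 172.0, 555.0]), (np.int64(222), np.int64(141), [508.0, 170.0, 555.0]), (np.int64(225), np.int64(141), [509.0, 164.0, 552.0]), (np.int64(226), np.int64(141), [509.0, 161.0, 554.0]), (np.int64(227), np.int64(141), [508.0, 159.0, 556.0]), (np.int64(221), np.int64(142), [506.0, 172.0, 557.0]), (np.int64(222), np.int64(142), [506.0, 170.0, 556.0]), (np.int64(223), np.int64(142), [505.0, 168.0, 557.0]), (np.int64(226), np.int64(142), [506.0, 161.0, 555.0])
[... 9643 characters left out ...]
4(164), [454.0, 176.0, 564.0]), (np.int64(219), np.int64(164), [453.0, 174.0, 566.0]), (np.int64(220), np.int64(164), [454.0, 172.0, 564.0]), (np.int64(221), np.int64(164), [454.0, 170.0, 564.0]), (np.int64(222), np.int64(164), [455.0, 168.0, 561.0]), (np.int64(227), np.int64(164), [453.0, 157.0, 567.0]), (np.int64(228), np.int64(164), [454.0, 155.0, 565.0]), (np.int64(229), np.int64(164), [453.0, 153.0, 566.0]), (np.int64(230), np.int64(164), [454.0, 151.0, 562.0]), (np.int64(233), np.int64(164), [454.0, 144.0, 566.0]), (np.int64(234), np.int64(164), [454.0, 142.0, 566.0]), (np.int64(235), np.int64(164), [453.0, 140.0, 567.0])]
exp [614.16865839 149.67726828] 116
[320.49726512 221.83433311]
```

>>> drive_tool(increments="0 0 -4 0 5;0 0 -6.8 0 5;0 0 -6.8 0 5;0 0 -6.8 0 5;-0.5 -3 -6.8 0 5;-1 -6 -6.8 0 5;-1.5 -9 -6.8 0 5;-1.9 -11.5 -6.8 0 5;-2.3 -13.8 -6.8 0 5;-2.3 -13.8 -6.8 0 5;-2.3 -13.8 -6.8 0 5")

```text
clock: 8.8
eef_pos: [591.9, 123.4, 35.2]
orientation: [0.001, 0.762, 0.647, 0.002]
contact_force: [-0.0, -0.1, -0.3]
gripper_width: 13.5
gripper_force: 40.0
```

Run:
```python
from h import *
im,d,c=grab('side'); print(bot.read_state()['eef_pos'])
cv2.imwrite('pics/p4.png',cv2.resize(im[170:260,270:390],(800,600),interpolation=cv2.INTER_CUBIC)[:,:,::-1])
```

```text
[591.65503053 123.98010625  34.75782294]
```

View pics/p4.png

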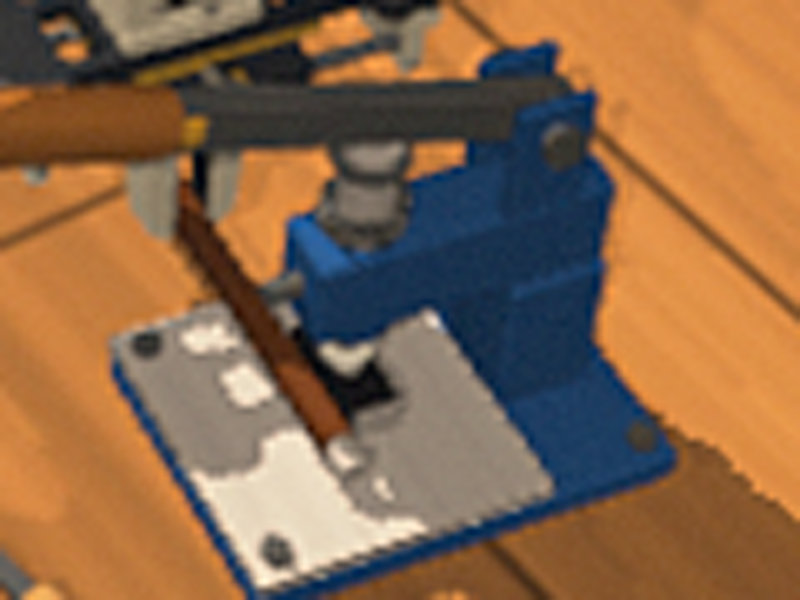

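The side view shows the frog under the white nose (348,350 in the crop). The stick's end and button are at (335,440), the frog's far corner at (395,392), and nothing is touching.

Run:
```python
from h import *
c=np.load('/tmp/side.npz')
P=lambda a,b:(270+(a+.5)*.15-.5,170+(b+.5)*.15-.5)
Q=lambda n,a,b,z:print(n,onz(c,*P(a,b),z).round(1))
psi=np.radians(-9.2);ex=np.array([np.cos(psi),np.sin(psi)]);ey=np.array([-ex[1],ex[0]])
ram=np.array([591.5,11.3]); e=np.array([591.8,124-.3])-110*ey+19*ex
print('eye exp',e)
Q('nose',348,347,58)
for n,(a,b),l in [('A',(112,343),(-70,70)),('B',(258,590),(-70,-70)),('C',(552,488),(60,-70))]:
    Q(n,a,b,24); print('  pred',(ram+l[0]*ex+l[1]*ey).round(1))
# butt: bottom at ~ 34.8-0.6
zb=34.5
for n,(a,b),l,z in [('frogcorner',(397,392),(-94,-31),16),('stickend L',(315,443),(-100,7),14),('stickend R',(350,425),(-100,-7),14)]:
    Q(n,a,b,zb+z); d=(l[0]+70)*ey-(l[1]+19)*ex; print('  pred',(e+d).round(1))
```

```text
eye exp [592.96865839  12.07726828]
nose [594.8  10.2  58. ]
A [535.   86.4  24. ]
  pred [533.6  91.6]
B [510.7 -48.4  24. ]
  pred [511.2 -46.6]
C [638.7 -69.4  24. ]
  pred [639.5 -67.4]
frogcorner [601.3 -14.1  50.5]
  pred [601.  -13.5]
stickend L [559.3 -16.7  48.5]
  pred [562.5 -13.4]
stickend R [576.4 -16.6  48.5]
  pred [576.3 -15.6]
```

>>> drive_tool(increments="0 0 -0.3 0 5;0 0 -0.6 0 5;0 0 -0.8 0 5;0 0 -0.8 0 5;0 0 -0.8 0 5;0 0 -0.8 0 5")

```text
clock: 9.45
eef_pos: [590.1, 123.5, 24.6]
orientation: [-0.0, 0.762, 0.648, 0.0]
contact_force: [-0.2, 0.2, 1.0]
gripper_width: 13.7
gripper_force: 40.0
```

>>> drive_tool(increments="0.15 0 0 0 5;0.15 0 -0.05 0 5;0.15 0 -0.05 0 5;0.15 0 -0.05 0 5")

```text
clock: 9.85
eef_pos: [591.6, 123.3, 24.3]
orientation: [0.0, 0.762, 0.648, -0.0]
contact_force: [-0.9, -0.3, 2.9]
gripper_width: 13.6
gripper_force: 40.0
```

>>> drive_tool(increments="0 0 0 0 20;0 0 0 0 30;0 0 0 0 40;0 0 0 0 40;0 0 0 0 40;0 0 0 0 40;0 0 2 0 40;0 0 6 0 40;0 0 11 0 40;0 0 16 0 40;0 0 21 0 40;0 0 26 0 40;0 0 28 0 40;0 0 28 0 40")

```text
clock: 11.25
eef_pos: [593.5, 123.6, 309.7]
orientation: [0.002, 0.762, 0.648, 0.004]
contact_force: [0.5, 0.4, 0.9]
gripper_width: 37.0
gripper_force: 0.0
```

Run:
```python
from h import *
im,d,c=grab('side'); s=bot.read_state(); print(s['eef_pos'],s['gripper_width'],s['q'].round(2))
cv2.imwrite('pics/p5.png',cv2.resize(im[170:260,270:390],(800,600),interpolation=cv2.INTER_CUBIC)[:,:,::-1])
```

```text
[592.53802521 123.52443727 306.27922872] 37.31678084319046 [ 0.12  0.12  1.34 -0.    1.68  0.28]
```

View pics/p5.png

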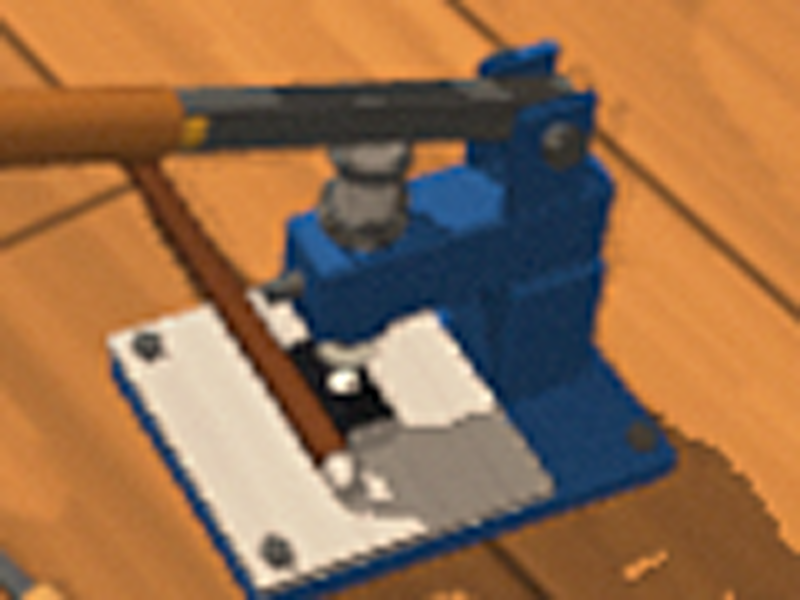

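The butt lies flat on the bed, pearl eye at crop (343,381), just below the nose at (348,347). I'll compare the two by rays.

Run:
```python
from h import *
c=np.load('/tmp/side.npz');im=c['im']
sub=im[222:232,316:327].min(2).astype(int); print(sub)
w=np.clip(sub-90,0,None).astype(float); w[:3]=0; y,x=np.mgrid[222:232,316:327]; ue,ve=(w*x).sum()/w.sum(),(w*y).sum()/w.sum()
print(ue,ve,onz(c,ue,ve,40))
print(im[214:226,312:332].min(2))
for a,b in [(348,347),(348,352),(345,350)]: print('nose',onz(c,270+(a+.5)*.15-.5,170+(b+.5)*.15-.5,58).round(1))
```

```text
[[ 21  65 128 155 130 105 106 122 144 145 151]
 [ 22  45  96 133 155 157 159 152 140 148 165]
 [ 21  21  47  81 107 118 127 119 111 160 195]
 [ 31  23  19  41 100 143 134  73  37 140 193]
 [ 26  33  16 106 211 245 207 123   0 103 168]
 [ 22  28  14 139 236 218 139 101  18  48 120]
 [ 20  19  20  66 151 169 110  78  11   0  38]
 [ 30  23  16  17  14  17  17   7  12  13   0]
 [ 30  23  22  24  27  20  11  21  20  20   6]
 [ 33  31  16  22  33  30  21  18  16  22  16]]
321.84699853587114 226.3462664714495 [595.83878862   8.65079152  40.        ]
[[ 49  53  37  35  20  23  25  27  20  18  25  24  21  26  23  23  20  19
   21  24]
 [132 114   0  18  21  25  24  21  20  23  19  24  23  23  18  21  19  17
   16  11]
 [207 166  41   1  14  24  17  23  26  22  23  21  27  25  21  22  18  17
    4   0]
 [194 179 128  45   8  27  24  21  22  23  20  21  22  17  23  16   6  40
   76 112]
 [190 190 183 129   1  15  21  26  15  25  22  17  23  23  14   3  81 123
  143 180]
 [186 188 202 168  45  13  21  16  19  18  24  17  20  12   0  50 139 181
  185 195]
 [181 193 179 151  82  12  10   3  20  12  14   9   5  31  91 133 175 192
  183 188]
 [140 142  74  53  16  44  99 106  78  51  38  73  99 106 149 180 184 189
  182 183]
 [ 55  55  10  22  21  65 128 155 130 105 106 122 144 145 151 178 189 188
  182 186]
 [ 19  17  21  30  22  45  96 133 155 157 159 152 140 148 165 179 188 189
  186 183]
 [ 30  25  17  21  21  21  47  81 107 118 127 119 111 160 195 187 185 186
  184 186]
 [ 31  29  31  25  31  23  19  41 100 143 134  73  37 140 193 185 186 186
  187 188]]
nose [594.8  10.2  58. ]
nose [593.2   8.1  58. ]
nose [592.8   9.5  58. ]
```

>>> drive_tool(increments="-3 -2 0 0.14 0;-6 -4 0 0.28 0;-9 -6 0 0.42 0;-12 -8 0 0.56 0;-13.4 -9.1 0 0.7 0;-13.4 -9.1 0 0.84 0;-13.4 -9.1 0 0.98 0;-13.4 -9.1 0 1.12 0;-13.4 -9.1 0 1.26 0;-13.4 -9.1 0 1.4 0;-13.4 -9.1 0 1.54 0;-13.4 -9.1 0 1.57 0;-13.4 -9.1 0 1.57 0;-13.4 -9.1 -2 1.57 0;-13.4 -9.1 -3 1.57 0;-13.4 -9.1 -4 1.57 0;-13.4 -9.1 -4 1.57 0;-13.4 -9.1 -4 1.57 0")

```text
clock: 13.1
eef_pos: [457.5, 32.4, 264.1]
orientation: [-0.0, 0.082, 0.997, -0.0]
contact_force: [0.8, -0.2, 0.4]
gripper_width: 0.6
gripper_force: 0.0
```

>>> drive_tool(increments="0 0 -0.5 0 0;0 0 -1 0 0;0 0 -1.5 0 0;0 0 -1.5 0 0;0 0 -1.5 0 0")

```text
clock: 13.6
eef_pos: [457.7, 32.4, 249.3]
orientation: [0.0, 0.081, 0.997, -0.0]
contact_force: [0.0, 0.6, 1.6]
gripper_width: 0.7
gripper_force: 0.4
```

>>> drive_tool(increments="0 0 -0.3 0 0;0 0 -0.6 0 0;0 0 -0.6 0 0;0 0 -0.6 0 0")

```text
clock: 14.0
eef_pos: [457.6, 32.4, 243.1]
orientation: [0.0, 0.081, 0.997, 0.0]
contact_force: [-0.5, 0.4, 3.5]
gripper_width: 0.4
gripper_force: 1.4
```

>>> drive_tool(increments="0 0 -0.5 0 0;0 0 -1 0 0;0 0 -1.5 0 0;0 0 -2 0 0;0 0 -2.5 0 0;0 0 -3 0 0;0 0 -3 0 0;0 0 -3 0 0")

```text
clock: 14.8
eef_pos: [457.6, 32.3, 213.1]
orientation: [0.0, 0.081, 0.997, -0.0]
contact_force: [-2.3, 0.5, 4.3]
gripper_width: 0.1
gripper_force: 2.1
```

>>> drive_tool(increments="0 0 -0.5 0 0;0 0 -1 0 0;0 0 -1.2 0 0;0 0 -1.2 0 0;0 0 -1.2 0 0")

```text
clock: 15.3
eef_pos: [457.5, 32.4, 201.4]
orientation: [-0.0, 0.081, 0.997, -0.0]
contact_force: [-4.9, 0.9, 5.0]
gripper_width: 0.3
gripper_force: 2.4
```

>>> drive_tool(increments="0 0 -0.3 0 0;0 0 -0.3 0 0;0 0 -0.3 0 0")

```text
clock: 15.6
eef_pos: [457.7, 32.4, 198.5]
orientation: [0.0, 0.081, 0.997, 0.0]
contact_force: [-1.1, 1.0, 4.3]
gripper_width: 0.8
gripper_force: 2.5
```

>>> drive_tool(increments="0 0 -0.3 0 0;0 0 -0.3 0 0;0 0 -0.3 0 0")

```text
clock: 15.9
eef_pos: [457.8, 32.4, 195.5]
orientation: [0.0, 0.081, 0.997, 0.0]
contact_force: [-2.7, 0.1, 5.5]
gripper_width: 0.5
gripper_force: 2.5
```

>>> drive_tool(increments="0 0 -0.3 0 0;0 0 -0.3 0 0;0 0 -0.3 0 0")

```text
clock: 16.2
eef_pos: [457.7, 32.4, 192.5]
orientation: [0.0, 0.081, 0.997, 0.0]
contact_force: [-3.2, 0.3, 5.3]
gripper_width: 0.3
gripper_force: 2.6
```

>>> drive_tool(increments="0 0 -0.3 0 0;0 0 -0.3 0 0;0 0 -0.3 0 0")

```text
clock: 16.5
eef_pos: [457.7, 32.4, 189.7]
orientation: [0.0, 0.081, 0.997, 0.0]
contact_force: [-4.2, 0.8, 7.0]
gripper_width: 0.2
gripper_force: 3.4
```

>>> drive_tool(increments="0 0 -0.3 0 0;0 0 -0.5 0 0;0 0 -0.5 0 0")

```text
clock: 16.8
eef_pos: [457.3, 32.4, 184.6]
orientation: [-0.0, 0.081, 0.997, 0.0]
contact_force: [-5.8, 0.3, 9.4]
gripper_width: 0.4
gripper_force: 4.7
```

>>> drive_tool(increments="0 0 -0.3 0 0;0 0 -0.5 0 0;0 0 -0.5 0 0")

```text
clock: 17.1
eef_pos: [457.1, 32.5, 179.8]
orientation: [-0.0, 0.081, 0.997, 0.0]
contact_force: [-8.6, 0.3, 11.7]
gripper_width: 0.2
gripper_force: 6.0
```

Run:
```python
from h import *
im,d,c=grab('side'); s=bot.read_state(); print(s['eef_pos'],s['contact_force'],s['gripper_force'])
cv2.imwrite('pics/p6.png',cv2.resize(im[170:260,270:390],(800,600),interpolation=cv2.INTER_CUBIC)[:,:,::-1])
```

```text
[457.16398371  32.48820543 179.98933383] [-7.6776289   0.84900763 11.5185692 ] 6.011949512176216
```

View pics/p6.png

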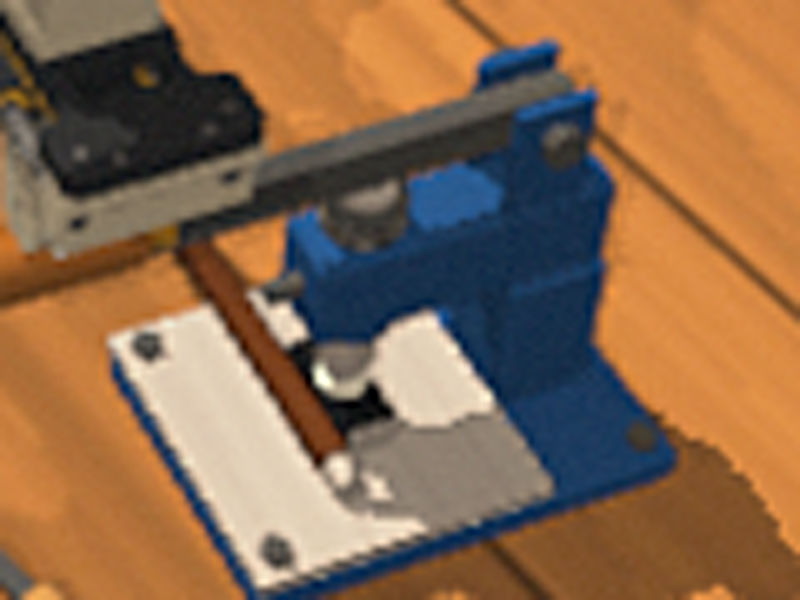

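The nose now covers the eye (crop 345,370) and the butt hasn't moved. Force and height both put the nose about 3.5 mm in, so I'll press a little further and hold.

>>> drive_tool(increments="0 0 -0.2 0 0;0 0 -0.4 0 0;0 0 -0.4 0 0;0 0 -0.4 0 0;0 0 -0.4 0 0;0 0 -0.4 0 0")

```text
clock: 17.75
eef_pos: [457.0, 32.5, 176.3]
orientation: [-0.001, 0.081, 0.997, 0.0]
contact_force: [-10.9, 0.5, 14.2]
gripper_width: 0.7
gripper_force: 7.1
```

>>> drive_tool(increments="0 0 0 0 0;0 0 0 0 0;0 0 0 0 0;0 0 0 0 0;0 0 0 0 0;0 0 0 0 0;0 0 0 0 0;0 0 0 0 0;0 0 0 0 0;0 0 0 0 0;0 0 0 0 0;0 0 0 0 0;0 0 0 0 0;0 0 0 0 0;0 0 0 0 0;0 0 0 0 0;0 0 0 0 0;0 0 0 0 0;0 0 0 0 0;0 0 0 0 0")

```text
clock: 19.75
eef_pos: [457.0, 32.5, 176.3]
orientation: [-0.001, 0.081, 0.997, 0.0]
contact_force: [-9.2, 1.5, 14.5]
gripper_width: 0.2
gripper_force: 7.1
```

>>> drive_tool(increments="0 0 0 0 0;0 0 0 0 0;0 0 0 0 0;0 0 0 0 0;0 0 0 0 0;0 0 0 0 0;0 0 0 0 0;0 0 0 0 0;0 0 0 0 0;0 0 0 0 0;0 0 0 0 0;0 0 0 0 0;0 0 0 0 0;0 0 0 0 0;0 0 0 0 0;0 0 0 0 0;0 0 0 0 0;0 0 0 0 0;0 0 0 0 0;0 0 0 0 0")

```text
clock: 21.75
eef_pos: [457.0, 32.5, 176.3]
orientation: [-0.001, 0.081, 0.997, 0.0]
contact_force: [-10.0, 0.8, 13.7]
gripper_width: 0.6
gripper_force: 7.1
```

>>> drive_tool(increments="0 0 0 0 0;0 0 0 0 0;0 0 0 0 0;0 0 0 0 0;0 0 0 0 0;0 0 0 0 0;0 0 0 0 0;0 0 0 0 0;0 0 0 0 0;0 0 0 0 0;0 0 0 0 0;0 0 0 0 0;0 0 0 0 0;0 0 0 0 0;0 0 0 0 0")

```text
clock: 23.25
eef_pos: [457.0, 32.5, 176.3]
orientation: [-0.001, 0.081, 0.997, 0.0]
contact_force: [-10.0, 1.4, 13.3]
gripper_width: 0.2
gripper_force: 7.1
```

Run:
```python
from h import *
im,d,c=grab('side'); s=bot.read_state(); print(s['clock'],s['eef_pos'],s['contact_force'])
cv2.imwrite('pics/p7.png',cv2.resize(im[160:280,230:390],(800,600),interpolation=cv2.INTER_CUBIC)[:,:,::-1])
```

```text
23.3 [457.04308609  32.52278249 176.2886729 ] [-10.02281733   1.44648111  13.81152351]
```

View pics/p7.png

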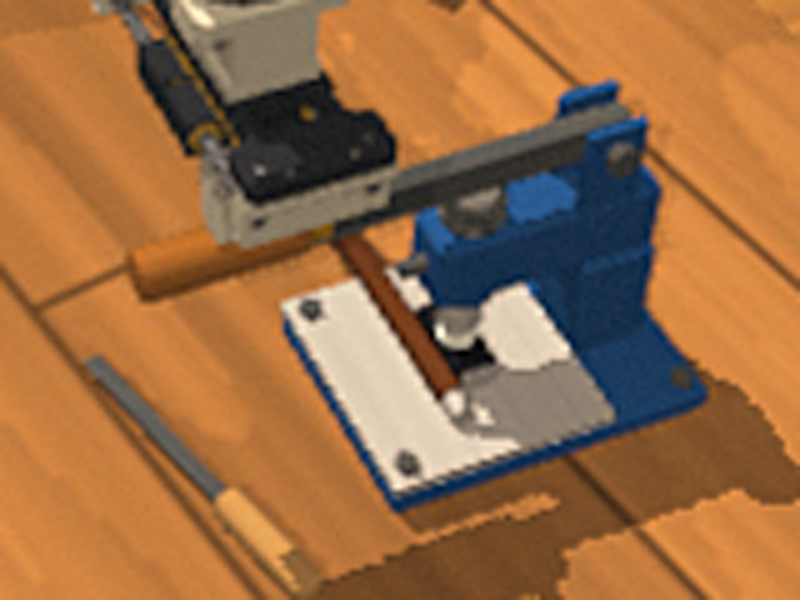

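The lever is about level and the nose sits on the eye at crop (458,325). The butt is flat and the file untouched. It has held about 14 N (≈5 mm) for over 5 s.

```bash
python3 -c "
from workcell import job_done
print(job_done())"
```

```text
the job is handed in; nothing more can be done
None
```

The job is handed in: the butt lies flat on the press bed, pearl eye up and within about 2 mm of the nose's centre by camera; the lever has been held at about 14 N (nose about 5 mm in, judged from force and lever height) for over 5 s and is still held, and the hammer and file were not touched.

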